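# Step a notched bar under the tester's pointer and make the test drop

## Robot

A 7-joint arm with a two-finger parallel gripper is mounted at the origin on a cart in front of the work surface, level with it; the furniture and walls round the work are solid. World frame = base frame: x ahead of the robot, y to its left, z up, the work surface at z = 0. Lengths are in mm, angles in rad, forces in N, time in s.
With the tool pointing down it reaches from about 425 to 875 mm from the base axis. Payload 4.7 kg.
Tool frame: the origin (TCP) lies between the finger pads; the fingertips stand arm.tip_extent ahead of it and the grasp point (between the pads) lies 6 mm ahead of it (arm.tip_extent is the distance from the TCP to the fingertips, in mm); z points along the fingers, y is the direction in which the jaws open and shut (so a half turn about z gives the same grasp; the last joint's range is limited). The gripper opens to 85 mm and grips with 20 to 120 N. Pads are 22 mm wide; open, the fingers measure 114 mm over their backs; the gripper's body (76 mm by 85 mm) begins 54 mm behind the grasp point. The pads swing forward as they close: fully open they stand 13 mm farther back than shut.
Start: joints at [-1.173, 0.321, -0.07, 1.45, 0.023, 1.371, -0.057], TCP at [243.416, 602.719, 256.349] pointing down, gripper open.
Joint ranges: [-2.86, 2.86], [-0.3, 2.09], [-1.38, 1.24], [0.06, 2.45], [-1.56, 4.7], [0.09, 2.05], [-2.69, 2.69]. Speed limits (rad/s): [2.57, 2.57, 3.14, 3.14, 3.14, 3.14, 3.14].

## Interface

Orientations are given as a rotation vector (axis times angle).
In Python, from plant import arm, cams, order gives the robot as it stands. The module is installed in compiled form; this text tells all that it offers.
- The arm moves only by the tool drive_tool, never from a script. Its argument "plan" is text: rows parted by semicolons, each of 5 numbers parted by spaces: the opening, from 0 (shut) to 1 (fully open), then the shift along the world's x, y, z in m, then the turn about the world's z in units of 10 degrees (1.0 is 10 degrees). In form: fingers tx ty tz twist; .... A call has 1 to 12 rows; each row shifts and turns the commanded pose from where the row before left it; what a row does not reach is not made up. A row lasts 1/8 s, in which the tool goes at most 62.5 mm and 10.7 degrees, less where a joint would pass 70% of its speed; a pose out of reach is approached as far as the arm can. A call with a gripper value outside its range is refused whole. The fingers move at their own pace and stop on an object; "force" is the grip in N (left out, the last holds). Time passes only in rows, so rows that do not move let the fingers close. It gives the time, the measured TCP pose, the force and the opening at its end, in the units of the state.
- arm.sense(): the state, without advancing time (a new reading comes with each control period).
- cams.snapshot(name): name is "scene" or "top" or "wrist"; returns the picture (400x640x3 uint8, red, green, blue); there is no depth.
- cams.get_calibration(name): a dict with "fx", "fy", "cx", "cy" (pixels), "extrinsics" (4x4, takes a point from camera to world coordinates); the wrist camera has in their place "mount" (4x4, takes a point from camera to tool coordinates, whose origin is the TCP and whose axes are the flange's). Camera axes: x right, y up, looking along -z (the intrinsics and any distortion apply to the point x, -y, -z); pixel columns grow to the right and rows downward; lengths in mm; the calibration is good to about 2 mm. A picture is of the moment at which its call begins: read the wrist's pose just before it. get_calibration takes no time and is no camera call.
- order.job_done(): hands the job in, once; it reports no verdict.
The state is a dict: "time": time; "q": joint angles; "qd": joint speeds; "joint_efforts": joint torques, N m; "tcp_pos": TCP position; "orientation": TCP orientation; "force": force on the tool from outside, world axes, zero at the start; "moment": the same for the moment, N m; "width": finger opening in mm.
Only numpy, scipy, OpenCV 4.12 (cv2) and the standard library are available. Lean on these libraries where they do the work, as an engineer would, in place of code of your own. Each camera call takes 0.05 s, during which the arm holds its last target.

## Task

Take the notched steel bar out of the wooden rack and, after putting it down on the bench and taking it again by its two ends, lay it gently down into the groove of the nest on the tester's sliding stage, with the stage pulled forward clear of the pointer. Then slide the stage so that the fixed pointer stands exactly over three marks one after the other, stopping still for a second at each: the dot on the round reference pad, the left line across the bar, and last the right line. With the right line left under the pointer, press the release button so that the load lever drops, then lift the lever back up until it rests against its stop, and leave all other things on the bench alone.

Things in the scene. Friction and masses are not known exactly. Their poses are not given: they have to be found in the camera images.
- tester: Fixed grey bench tester, turned up to 0.25 rad. Origin on the bench; own x to its back, y left, z up. Bed 14 mm thick, x -120..150, y -85..85 mm; console at x -115..50, y -75..-205 (70 high, 114 high at x -33..33, y -88..-136). Head over x 45, y 0: 44 mm square, 115 to 171 high; column to 202 at x 130. Slides, nest and lever stand square to it.
- pointer_tip (a point): Tip of the fixed steel pointer, at x 45, y 0, z 66 mm in the tester's frame; it points straight down.
- carrier (a joint): Slide of the carrier along the tester's x: 0 = fully to the front, 0.095 m = back; stays where left (friction about 2.5 N). It carries knob, nest, lines and pad. At 0 the nest is 85 mm in front of the pointer and the gripper has room; beyond about 0.015 the head is in the way.
- cross_slide (a joint): Cross slide that carries the carrier along the tester's y, -0.022 to 0.022 m, 0 = middle; stays where it is left (friction about 2.5 N). Load the nest near the middle: the console stands on the right.
- stage_knob (a point): Middle of the upright black knob at the front end of the carrier, 95 mm in front of the nest centre (tester's x), 20 mm diameter, from 48 to 74 mm above the bench (its neck is thinner), this point at 74 mm, on its top. Take it from above and pull or push to move both slides.
- nest (a point): Centre of the nest floor, 48 mm above the bench; the bar lies here along the tester's y. Steel block 30 mm wide; groove 13 mm wide, open at both ends, walls 50 mm long rise 14 mm above the floor (higher than the bar) and flare at the top. The bar's ends stick out 2.5 mm each, 8 mm above the carrier plate (90 mm wide along y).
- reference_pad (a point): Centre of the top of the round steel reference pad, 20 mm diameter, on the carrier 37 mm behind the nest, with a small dark dot at its centre.
- left_line (a point): Point on the bar's top above the nest, 15 mm to the left (tester's +y) of the nest centre, where the left pair of dark lines on the nest walls crosses the bar.
- right_line (a point): The same 15 mm to the right (tester's -y).
- release_button (a joint): Round black push button, 0 = out, 0.007 m = fully down, spring of 2 to 5 N. From about 0.005 m it throws the load lever over its dead centre, and the lever falls by itself in about a second.
- button_top (a point): Centre of the top of the button, 22 mm diameter, at x -85, y -110 mm in the tester's frame, 85 mm above the bench when out; the housing under it is 74 mm high.
- load_lever (a joint): Load lever on the right of the console: 0 = standing up, leaning back 0.2 rad against its stop, where it rests by its weight; 1.65 rad = dropped forward to the robot, almost level. It passes its dead centre at 0.2 rad: let go below that it goes back to its stop, above that it falls again.
- lever_grip (a point): Centre of the black cross grip at the lever's end, a bar 18 mm thick and 26 mm long along the tester's y with flat ends, 75 mm from the axle. Dropped: about 104 mm above the bench and 75 mm in front of the axle, free space below; up: 168 mm high and 15 mm behind the axle.
- lever_axle (a point): Point of the lever's axle in the lever's plane, at x 0, y -180, z 95 mm in the tester's frame; the axle lies along the tester's y. Fixed.
- bar_rack: Fixed wooden rack, foot 60 x 85 x 8 mm, origin on the bench under its centre. A ledge 14 mm wide, top at 20 mm, carries the bar along the rack's y between two end cheeks (34 mm wide, inner faces at y +-29.5 mm, 42 mm high): there the bar can be held only across its width.
- bar: Notched steel bar, 10 x 55 x 10 mm, 30 to 60 g, origin at the centre of its underside, long axis its own y. Starts in the rack. Either end may lie either way; a small notch crosses the middle of its top.
- putty_tin: Bystander: green-lidded round tin, 66 x 66 x 34 mm (own x, y, z), origin at the centre of its underside on the bench. Leave it alone.
- tape_roll: Bystander: black tape roll, 62 x 60 x 19 mm (own x, y, z), origin at the centre of its underside on the bench. Leave it alone.
- loupe: Bystander: black loupe, 33 x 33 x 35 mm (own x, y, z), origin at the centre of its underside on the bench. Leave it alone.
- eyepiece: Bystander: eyepiece, black above and light below, 32 x 32 x 46 mm (own x, y, z), origin at the centre of its underside on the bench. Leave it alone.
- hex_slug: Bystander: six-sided grey steel slug, 24 x 28 x 24 mm (own x, y, z), origin at the centre of its underside on the bench. Leave it alone.
- tweezers: Bystander: steel tweezers, 15 x 128 x 8 mm (own x, y, z), origin at the centre of its underside on the bench. Leave it alone.
- screwdriver: Bystander: screwdriver with a red handle, 23 x 182 x 23 mm (own x, y, z), origin at the centre of its underside on the bench. Leave it alone.

How it is judged (in metres and radians):
On the way, in this order (a step that is already met when the one before it is completed fails the run):
1. the bar has been put down flat on the bench outside the rack and let go (height (world z) of bar below 0.005 m and angle between bar's own z axis and vertical below 0.1 rad and contact force between the fingers and bar below 0.2 N and linear speed of bar below 0.03 m/s), for 0.1 s.
2. the bar lies on the floor of the nest and is released, with the stage pulled forward (z of bar in the frame of nest between -0.003 and 0.002 m and horizontal distance between bar and nest below 0.006 m and angle between the y axis of bar and the y axis of tester, either way round below 0.1 rad and angle between bar's own z axis and vertical below 0.08 rad and contact force between the fingers and bar below 0.2 N and value of joint carrier below 0.035 m), for 0.2 s.
3. the reference pad's dot stands still under the pointer (within 4 mm) (horizontal distance between reference_pad and pointer_tip below 0.004 m and velocity of joint carrier between -0.003 and 0.003 m/s and velocity of joint cross_slide between -0.003 and 0.003 m/s), for 0.5 s.
4. the left line stands still under the pointer (within 4 mm) (horizontal distance between left_line and pointer_tip below 0.004 m and velocity of joint carrier between -0.003 and 0.003 m/s and velocity of joint cross_slide between -0.003 and 0.003 m/s), for 0.5 s.
5. the right line stands still under the pointer (within 4 mm) (horizontal distance between right_line and pointer_tip below 0.004 m and velocity of joint carrier between -0.003 and 0.003 m/s and velocity of joint cross_slide between -0.003 and 0.003 m/s), for 0.5 s.
6. the button has been pressed with the right line under the pointer (within 5 mm) (value of joint release_button above 0.0035 m and horizontal distance between right_line and pointer_tip below 0.005 m), for 0.02 s.
7. the load lever has dropped (value of joint load_lever above 1.45 rad and horizontal distance between right_line and pointer_tip below 0.005 m), for 0.1 s.
8. the lever is back up and let go (value of joint load_lever below 0.08 rad and velocity of joint load_lever between -0.1 and 0.1 rad/s and horizontal distance between right_line and pointer_tip below 0.005 m and contact force between the fingers and load_lever below 0.2 N), for 0.2 s.
At the end, for the whole second after the job is handed in: The bar lies at rest on the nest floor (within 2 mm in height, 6 mm of the nest centre, lying along the groove), the right line is within 5 mm of the pointer in plan and the stage is still, the load lever is up (below 0.08 rad) and at rest, and the button is out (z of bar in the frame of nest between -0.003 and 0.002 m and horizontal distance between bar and nest below 0.006 m and angle between the y axis of bar and the y axis of tester, either way round below 0.1 rad and angle between bar's own z axis and vertical below 0.08 rad and contact force between the fingers and bar below 0.2 N and linear speed of bar below 0.02 m/s and horizontal distance between right_line and pointer_tip below 0.005 m and velocity of joint carrier between -0.003 and 0.003 m/s and velocity of joint cross_slide between -0.003 and 0.003 m/s and value of joint load_lever below 0.08 rad and velocity of joint load_lever between -0.1 and 0.1 rad/s and value of joint release_button below 0.002 m); the robot touches nothing.
It fails at once if one of the bystanders is moved by more than 20 mm (distance of any of putty_tin, tape_roll, loupe, eyepiece, hex_slug, tweezers, screwdriver from where it was at the start of the episode above 0.02 m).
It fails at once if the bar is dropped into or onto the nest instead of being laid down (horizontal distance between bar and nest below 0.03 m and contact force between the fingers and bar below 0.05 N and linear speed of bar above 0.3 m/s and z of bar in the frame of nest above 0.0015 m).
It also fails if it takes over 72 s, if anything falls off the work surface, if the arm or the gripper's body presses on something with over 40 N, if the wrist force passes 120 N, or if a joint passes its speed limit or range.

## Working session

There is one attempt and no reset: what is moved stays moved. The work goes in short steps, Python scripts to look and compute and a tool call to move; the robot and the scene stay as the last step left them, time stands still between calls to the robot, and variables do not carry over. Pictures are saved under pics/ and viewed, and the job is handed in when it is done.

Besides the shell and the picture viewer there is one more tool, called by a JSON object that holds its "api" and its "payload". drive_tool: Moves the arm, as the interface text tells. Its arguments: {"type":"object","properties":{"plan":{"type":"string"},"force":{"type":"number"}},"required":["plan"]}

```bash
mkdir -p pics; cat > h.py <<'E'
import numpy as np,cv2
from plant import arm,cams,order
def snap(n,f):
    im=cams.snapshot(n); cv2.imwrite('pics/'+f,im[:,:,::-1]); return im
E
python3 - <<'E'
from h import *
s=arm.sense(); print(s, arm.tip_extent)
for n in ('scene','top','wrist'):
    print(n,cams.get_calibration(n))
snap('scene','s0.png');snap('top','t0.png')
E
```

```text
{'time': 0.0, 'q': array([-1.1729316 ,  0.3218385 , -0.07011745,  1.45170346,  0.02262667,
        1.37078896, -0.05692474]), 'qd': array([ 0.00039951,  0.001736  ,  0.00044201,  0.00039209, -0.00106061,
        0.00210409,  0.00021787]), 'joint_efforts': array([-6.17489950e-04, -4.93584788e+01, -3.82372392e-01, -3.14327538e+01,
        1.29884051e-02,  1.13306227e-02, -1.31622764e-05]), 'tcp_pos': array([243.21495698, 602.24314377, 255.19936227]), 'orientation': array([-5.99008272e-01, -3.08369283e+00,  3.03654549e-03]), 'force': array([-0.28117383,  0.71658982, -0.22341384]), 'moment': array([0.01557243, 0.05974552, 0.00532376]), 'width': 85.53314690547617} 25.0
scene {'fx': 436.6343270931038, 'fy': 436.6343270931038, 'cx': 318.2230984004657, 'cy': 201.65364167198334, 'extrinsics': array([[-5.22577834e-01,  5.15161754e-01, -6.79353203e-01,
        -3.19555492e+02],
       [-8.52588308e-01, -3.17964803e-01,  4.14718653e-01,
         6.79462575e+02],
       [-2.36321860e-03,  7.95931374e-01,  6.05382246e-01,
         8.58866049e+02],
       [ 0.00000000e+00,  0.00000000e+00,  0.00000
[... 253 characters left out ...]
99973867e-01,  4.43810504e-03, -5.70687609e-03,
         1.63036476e+02],
       [-5.33351582e-03,  8.00160314e-02,  9.96779308e-01,
         1.34740056e+03],
       [ 0.00000000e+00,  0.00000000e+00,  0.00000000e+00,
         1.00000000e+00]])}
wrist {'fx': 317.634957523445, 'fy': 317.634957523445, 'cx': 320.1692362701393, 'cy': 194.612434600252, 'mount': array([[ 8.19992997e-04,  9.48504930e-01,  3.16761306e-01,
         8.14694062e+01],
       [ 9.99999621e-01, -8.69983788e-04,  1.63884466e-05,
        -7.79200898e-01],
       [ 2.91121723e-04,  3.16761172e-01, -9.48505285e-01,
        -1.17921211e+02],
       [ 0.00000000e+00,  0.00000000e+00,  0.00000000e+00,
         1.00000000e+00]])}
```

View pics/s0.png

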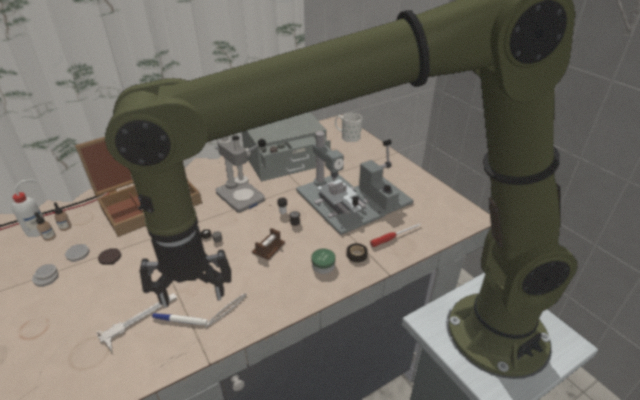

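View pics/t0.png

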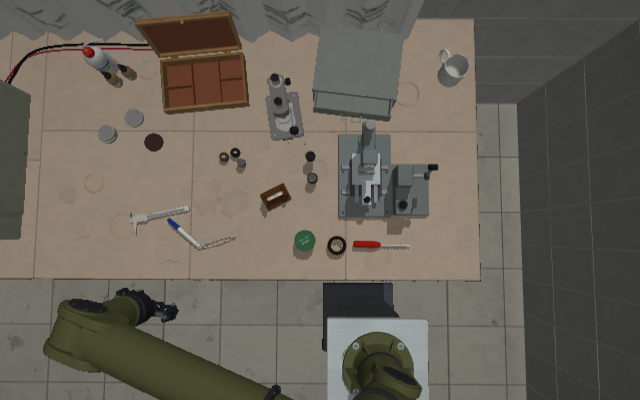

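```bash
cat >> h.py <<'E'
from scipy.spatial.transform import Rotation as R
def cam(n,s=None):
    c=cams.get_calibration(n)
    if n=='wrist':
        T=np.eye(4);T[:3,:3]=R.from_rotvec(s['orientation']).as_matrix();T[:3,3]=s['tcp_pos'];E=T@c['mount']
    else:E=c['extrinsics']
    return c,E
def ray(n,u,v,z,s=None):
    c,E=cam(n,s); d=E[:3,:3]@np.array([(u-c['cx'])/c['fx'],-(v-c['cy'])/c['fy'],-1.]);o=E[:3,3]
    return o+d*(z-o[2])/d[2]
def proj(n,p,s=None):
    c,E=cam(n,s); q=E[:3,:3].T@(np.array(p)-E[:3,3]); return np.array([c['cx']-c['fx']*q[0]/q[2],c['cy']+c['fy']*q[1]/q[2]])
def crop(im,x0,y0,x1,y1,k,f):
    cv2.imwrite('pics/'+f,cv2.resize(im[y0:y1,x0:x1],None,fx=k,fy=k,interpolation=cv2.INTER_CUBIC)[:,:,::-1] if im is not None else 0)
E
python3 - <<'E'
from h import *
im=cv2.imread('pics/t0.png')[:,:,::-1]
crop(im,240,110,460,260,3.6,'t0a.png')
for n,u,v,z in [('rackbar',275,197,30),('tin',304,240,34),('tape',337,245,19),('knob',367,200,74),('button',403,206,85),('leverbar',432,167,150),('testFL',339,219,14),('testBL',339,136,14),('loupe',312,179,35),('eyep',310,157,46),('slug',241,163,24)]:
    print(n,ray('top',u,v,z).round(0))
E
```

```text
rackbar [532. 324.  30.]
tin [397. 231.  34.]
tape [381. 127.  19.]
knob [520.  37.  74.]
button [501. -71.  85.]
leverbar [ 611. -144.  150.]
testFL [464. 121.  14.]
testBL [733. 121.  14.]
loupe [589. 207.  35.]
eyep [658. 214.  46.]
slug [642. 436.  24.]
```

View pics/t0a.png

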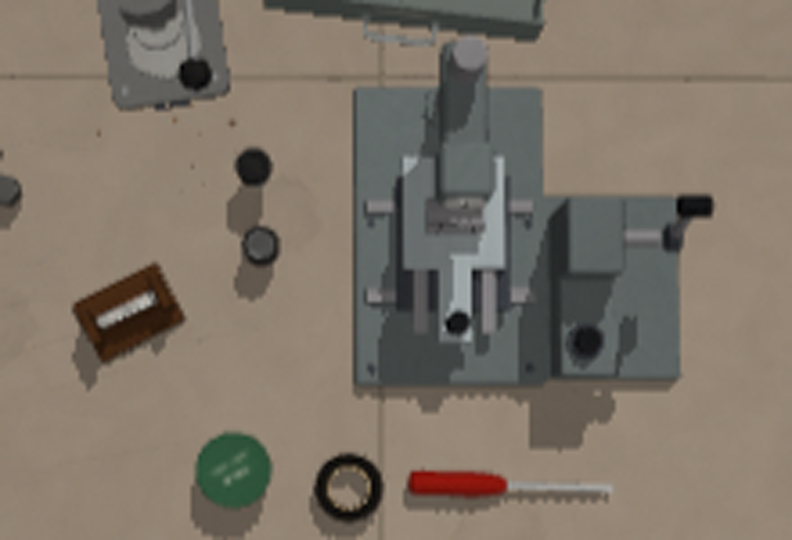

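{"api": "drive_tool", "payload": {"plan": "1 0.036 -0.035 -0.007 -0.5;1 0.036 -0.035 -0.007 -0.5;1 0.036 -0.035 -0.007 -0.5;1 0.036 -0.035 -0.007 -0.5;1 0.036 -0.035 -0.007 -0.6;1 0.036 -0.035 -0.007 -0.6;1 0.036 -0.035 -0.007 -0.6;1 0.036 -0.035 -0.007 -0.6;1 0 0 0 0;1 0 0 0 0", "force": 40}}

```text
time: 1.35
tcp_pos: [530.9, 323.1, 199.9]
orientation: [-1.71, -2.634, 0.001]
force: [0.6, 0.7, -0.2]
width: 85.0
```

```bash
python3 - <<'E'
from h import *
s=arm.sense(); print(s['time'],s['tcp_pos'],s['orientation'],R.from_rotvec(s['orientation']).as_matrix().round(3))
np.save('w1.npy',np.r_[s['tcp_pos'],s['orientation']])
snap('wrist','w1.png')
E
```

```text
1.35 [530.85899163 323.0925886  199.85559514] [-1.70963019e+00 -2.63439231e+00  7.95100112e-04] [[-0.407  0.913 -0.001]
 [ 0.913  0.407  0.   ]
 [ 0.001 -0.001 -1.   ]]
```

View pics/w1.png

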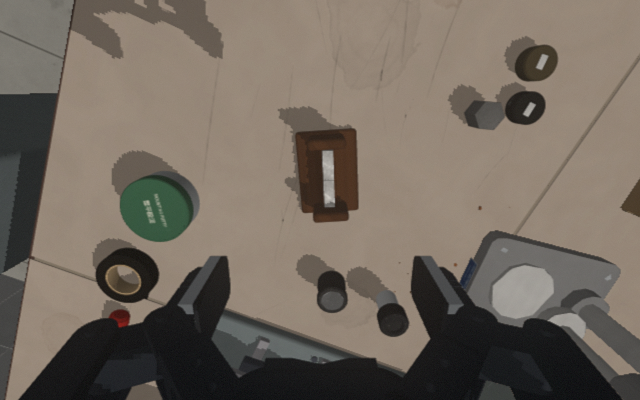

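```bash
python3 - <<'E'
from h import *
w=np.load('w1.npy');s=dict(tcp_pos=w[:3],orientation=w[3:])
im=cv2.imread('pics/w1.png'); g=im.min(axis=2)
roi=np.zeros_like(g);roi[130:225,300:355]=1
m=((g>110)&(roi>0)).astype(np.uint8)
n,l,st,c=cv2.connectedComponentsWithStats(m)
k=1+np.argmax(st[1:,4]);print(st[k],c[k])
ys,xs=np.nonzero(l==k)
P=np.array([ray('wrist',x,y,30,s)[:2] for x,y in zip(xs,ys)],np.float32)
r=cv2.minAreaRect(P);print(r,P.mean(0))
b=cv2.boxPoints(r);print(b)
u,S,vt=np.linalg.svd(P-P.mean(0),full_matrices=False);print(vt[0],np.degrees(np.arctan2(vt[0][1],vt[0][0])))
crop(im[:,:,::-1],290,120,370,230,6,'w1c.png') 
print(proj('wrist',[532,324,30],s),proj('top',[*r[0],30]))
E
```

```text
[322 151  13  53 543] [328.21731123 176.61325967]
((536.2587280273438, 327.3817138671875), (10.201373100280762, 50.691627502441406), 26.81829833984375) [536.0873 328.087 ]
[[520.2716  347.70013]
 [543.1417  302.46082]
 [552.24585 307.0633 ]
 [529.37573 352.3026 ]]
[ 0.44612527 -0.89497054] -63.504642
[322.46215494 178.96628593] [274.04525953 195.69072253]
```

View pics/w1c.png

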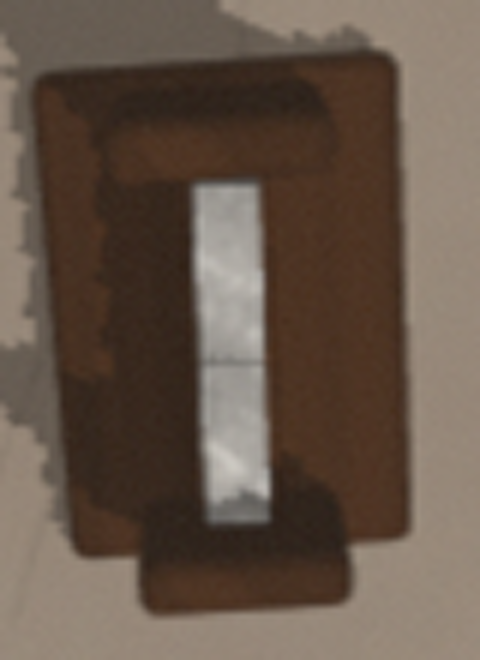

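```bash
python3 - <<'E'
from h import *
w=np.load('w1.npy');s=dict(tcp_pos=w[:3],orientation=w[3:])
Q=[ray('wrist',290+x/6-.4,120+y/6-.4,30,s)[:2] for x,y in [(193,182),(262,182),(272,522),(207,524),(234,361)]]
Q=np.array(Q);print(Q)
a=(Q[0]+Q[1])/2;b=(Q[2]+Q[3])/2;print((a+b)/2,np.linalg.norm(a-b),np.degrees(np.arctan2(*(b-a)[::-1])))
E
```

```text
[[520.15254961 348.79798089]
 [529.73051763 353.08194319]
 [554.38282539 303.64184087]
 [544.959459   299.04660926]
 [537.589693   325.64569141]]
[537.30633791 326.14209355] 55.41922650621207 -63.49806969504303
```

{"api": "drive_tool", "payload": {"plan": "1 0.0065 0.003 -0.03 0.25;0.6 0 0 -0.05 0;0.5 0 0 -0.045 0;0.4 0 0 -0.024 0;0.4 0 0 -0.003 0"}}

```text
time: 2.02
tcp_pos: [535.3, 326.7, 46.3]
orientation: [-1.648, -2.672, 0.005]
force: [0.4, 0.2, 0.3]
width: 33.9
```

```bash
python3 - <<'E'
from h import *
s=arm.sense(); print(s['time'],s['tcp_pos'],s['force'],s['width'])
np.save('w2.npy',np.r_[s['tcp_pos'],s['orientation']])
snap('wrist','w2.png')
E
```

```text
2.025 [535.34460818 326.67316172  46.29581018] [0.39845374 0.18447811 0.25822247] 33.93428538830077
```

View pics/w2.png

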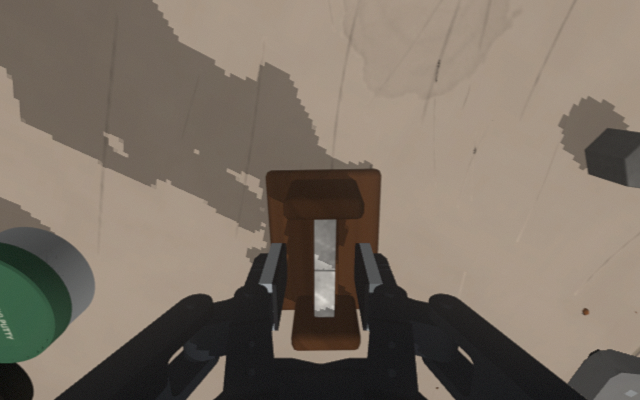

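{"api": "drive_tool", "payload": {"plan": "0.2 0.001 0 0.001 0;0.05 0 0 0 0;0 0 0 0 0;0 0 0 0 0;0 0 0 0 0"}}

```text
time: 2.7
tcp_pos: [540.0, 326.8, 51.4]
orientation: [1.652, 2.671, 0.006]
force: [-0.8, 0.7, 7.6]
width: 7.8
```

```bash
python3 - <<'E'
from h import *
s=arm.sense(); print(s['time'],s['tcp_pos'],s['force'],s['width'])
crop(snap('wrist','w3.png'),200,140,440,400,2.3,'w3c.png')
E
```

```text
2.7 [540.00324175 326.82716353  51.44086158] [-0.7874194   0.67472689  7.58556658] 7.831812819365348
```

View pics/w3c.png

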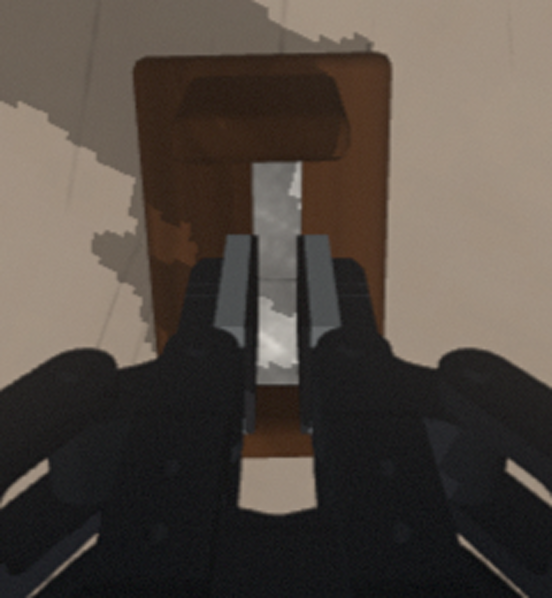

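{"api": "drive_tool", "payload": {"plan": "0 0 0 0.004 0;0 0 0 0.006 0;0 0 0 0.015 0;0 0 0 0.02 0;0 0 0 0 0"}}

```text
time: 3.38
tcp_pos: [540.6, 326.6, 97.4]
orientation: [1.652, 2.67, 0.008]
force: [0.2, 0.3, -0.3]
width: 8.0
```

```bash
python3 - <<'E'
from h import *
s=arm.sense(); print(s['time'],s['tcp_pos'],s['orientation'],s['force'],s['width'])
np.save('w4.npy',np.r_[s['tcp_pos'],s['orientation']])
crop(snap('wrist','w4.png'),200,140,440,400,2.3,'w4c.png')
E
```

```text
3.375 [540.57009873 326.64109157  97.36528446] [1.65194644 2.66972302 0.00751662] [ 0.1531102   0.34259755 -0.31515842] 8.038238657949007
```

View pics/w4c.png

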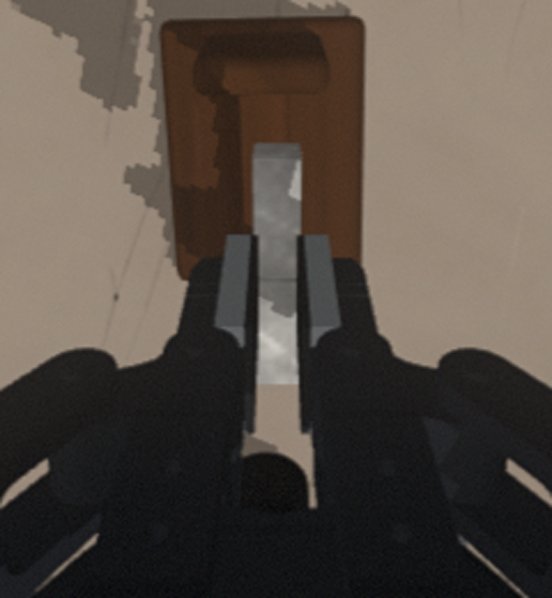

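```bash
python3 - <<'E'
from h import *
c=cams.get_calibration('wrist');M=c['mount']
def tr(u,v,z):
    d=M[:3,:3]@np.array([(u-c['cx'])/c['fx'],-(v-c['cy'])/c['fy'],-1.]);o=M[:3,3];return o+d*(z-o[2])/d[2]
A=(200+276/2.3,140+157/2.3);B=(200+276/2.3,140+384/2.3);N=(200+276/2.3,140+280/2.3)
for z in (5,10,15,20,25,30):print(z,tr(*A,z)[0]-tr(*B,z)[0],tr(*N,z)[:2],tr(200+302/2.3,262,z)[1]-tr(200+252/2.3,262,z)[1])
E
```

```text
5 48.85733615213471 [ 8.80674568 -0.60638913] 9.547620065533922
10 50.844621586329026 [ 5.87147316 -0.60909598] 9.935972108068032
15 52.831907020523374 [ 2.93620064 -0.61180282] 10.324324150602143
20 54.819192454717715 [ 0.00092812 -0.61450967] 10.712676193136254
25 56.80647788891206 [-2.9343444  -0.61721652] 11.101028235670363
30 58.79376332310639 [-5.86961693 -0.61992337] 11.489380278204472
```

{"api": "drive_tool", "payload": {"plan": "0 -0.01 -0.03 0.005 -0.65;0 -0.01 -0.03 0 -0.65;0 -0.01 -0.03 0 -0.65;0 -0.01 -0.03 -0.01 -0.7;0 -0.01 -0.011 -0.025 0;0 0 0 -0.022 0;0 0 0 -0.007 0;0 0 0 0 0"}}

```text
time: 4.42
tcp_pos: [488.7, 194.8, 35.1]
orientation: [-2.221, -2.222, 0.001]
force: [1.0, -0.4, -0.1]
width: 8.1
```

{"api": "drive_tool", "payload": {"plan": "0 0 0 -0.002 0;0 0 0 -0.002 0;0 0 0 0 0"}}

```text
time: 4.8
tcp_pos: [489.0, 194.8, 31.5]
orientation: [2.221, 2.222, 0.001]
force: [-0.8, -0.8, -0.6]
width: 8.3
```

{"api": "drive_tool", "payload": {"plan": "0 0 0 -0.001 0;0 0 0 -0.001 0;0 0 0 0 0"}}

```text
time: 5.18
tcp_pos: [489.2, 194.9, 31.3]
orientation: [-2.221, -2.221, -0.0]
force: [-5.5, -2.4, 15.1]
width: 8.2
```

{"api": "drive_tool", "payload": {"plan": "0.15 0 0 0.001 0;0.3 0 0 0 0;0.5 0 0 0.01 0;0.8 0 0 0.03 0.5;1 0 0 0.03 1;1 0 0 0.02 1;1 0 0 0.02 1;1 0 0 0 1;1 0 0 0 1;1 0 0 0 1;1 0 0 0 1;1 0 0 0 1"}}

```text
time: 6.68
tcp_pos: [489.0, 194.7, 140.8]
orientation: [0.128, 3.139, 0.0]
force: [0.6, 1.3, 0.8]
width: 85.2
```

{"api": "drive_tool", "payload": {"plan": "1 0 0 0 0.5;1 0 0 0 0"}}

```text
time: 6.92
tcp_pos: [489.0, 194.6, 140.7]
orientation: [0.002, 3.141, 0.0]
force: [1.1, -0.1, -0.6]
width: 85.2
```

```bash
python3 - <<'E'
from h import *
s=arm.sense(); print(s['time'],s['tcp_pos'],s['orientation'],s['force'],s['width'])
np.save('w5.npy',np.r_[s['tcp_pos'],s['orientation']])
snap('wrist','w5.png')
E
```

```text
6.925 [489.02935146 194.63515089 140.7394593 ] [1.63356745e-03 3.14117588e+00 3.08625460e-04] [ 1.14946453 -0.06880893 -0.61176238] 85.23628753830532
```

View pics/w5.png

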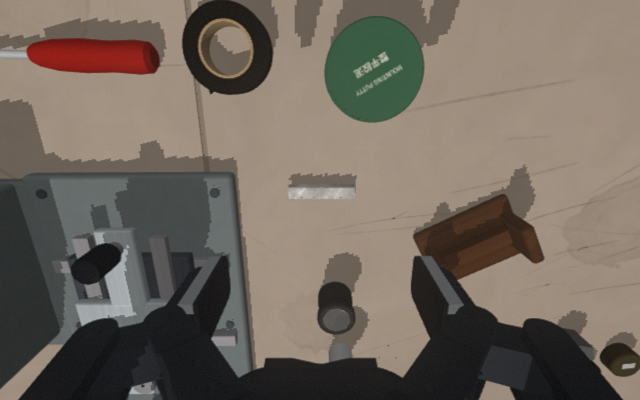

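```bash
python3 - <<'E'
from h import *
im=cv2.imread('pics/w5.png')[:,:,::-1]
crop(im,270,160,370,220,6,'w5a.png'); crop(im,10,160,250,340,3,'w5b.png')
E
```

```text
(no output)
```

View pics/w5a.png

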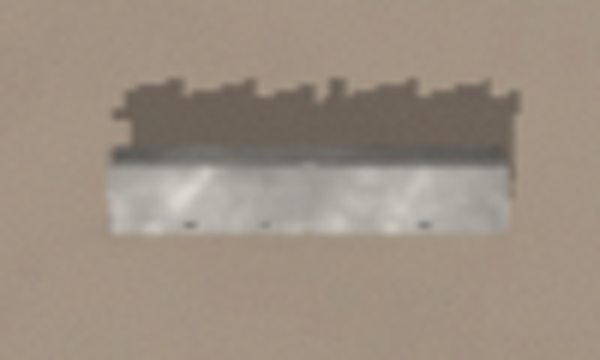

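View pics/w5b.png

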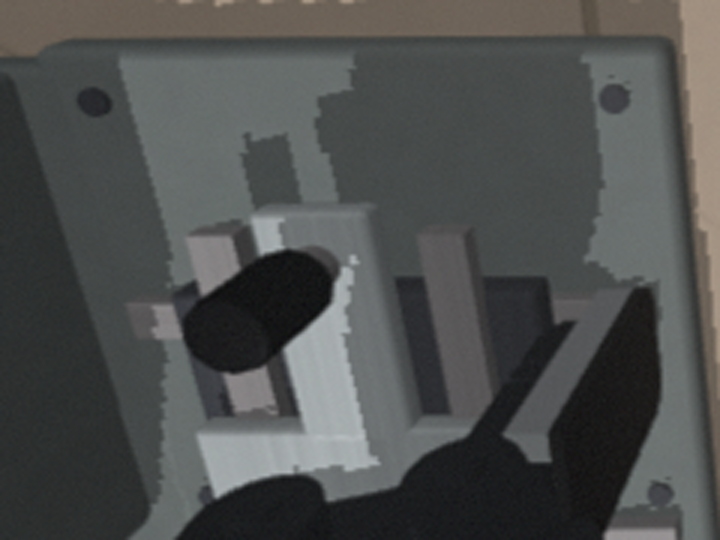

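```bash
python3 - <<'E'
from h import *
w=np.load('w5.npy');s=dict(tcp_pos=w[:3],orientation=w[3:])
f=lambda x,y,k,x0,y0,z:ray('wrist',x0+(x+.5)/k-.5,y0+(y+.5)/k-.5,z,s)[:2].round(1)
for p in [(110,165),(508,162),(508,233),(110,234),(309,199)]:print('bar',f(*p,6,270,160,10))
for p in [(94,101),(614,98),(660,493),(672,40)]:print('bed',f(*p,3,10,160,14))
print('knob',f(226,340,3,10,160,74))
E
```

```text
bar [483.8 167.5]
bar [483.4 221.8]
bar [493.7 222.2]
bar [493.8 167.2]
bar [488.7 194.7]
bed [487.9 -32.4]
bed [487.  108.2]
bed [617.2 108.8]
bed [470.9 125.3]
knob [524.1  36.8]
```

{"api": "drive_tool", "payload": {"plan": "1 0.004 -0.04 0.016 0;1 0.004 -0.04 0.016 0;1 0.003 -0.04 0.016 0;1 0 -0.038 0.012 0;1 0 0 0 0"}}

```text
time: 7.6
tcp_pos: [500.7, 33.1, 201.8]
orientation: [0.012, 3.139, -0.0]
force: [0.2, 1.3, 0.5]
width: 85.4
```

```bash
python3 - <<'E'
from h import *
s=arm.sense(); print(s['time'],s['tcp_pos'],s['orientation'],s['force'],s['width'])
np.save('w6.npy',np.r_[s['tcp_pos'],s['orientation']])
crop(snap('wrist','w6.png'),0,0,640,400,1.25,'w6c.png')
E
```

```text
7.6 [500.71134853  33.09138289 201.82200184] [ 1.17219260e-02  3.13888252e+00 -2.17672569e-04] [0.16804794 1.34622421 0.50402485] 85.40558643281845
```

View pics/w6c.png

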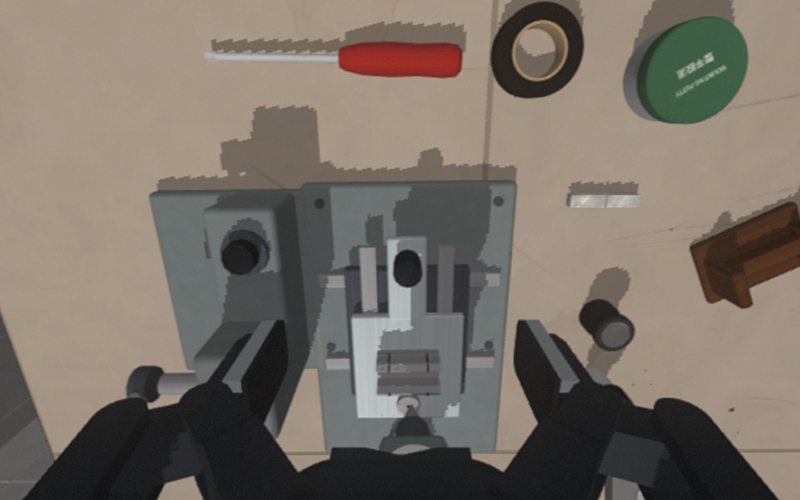

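```bash
python3 - <<'E'
from h import *
im=cv2.imread('pics/w6.png')[:,:,::-1]
crop(im,240,140,420,360,2.7,'w6a.png');crop(im,120,140,240,250,5,'w6b.png')
E
```

```text
(no output)
```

View pics/w6a.png

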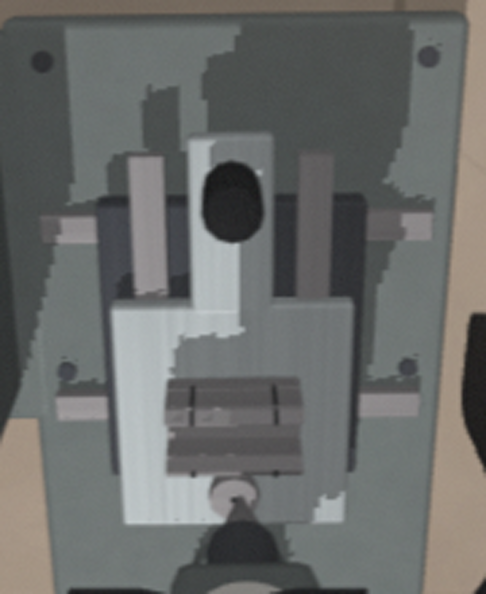

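View pics/w6b.png

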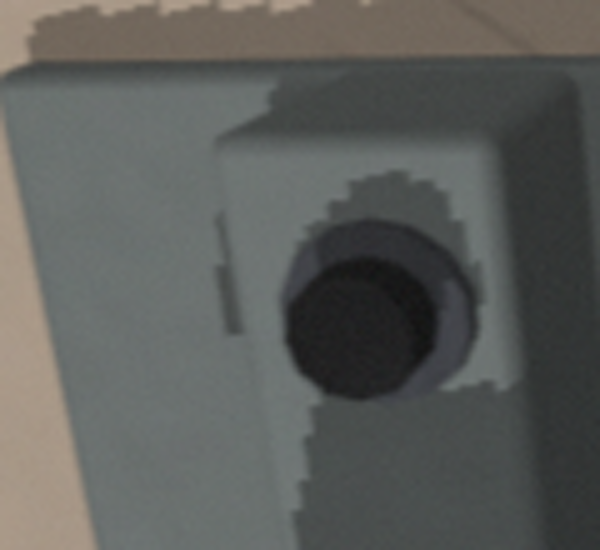

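```bash
python3 - <<'E'
from h import *
w=np.load('w6.npy');s=dict(tcp_pos=w[:3],orientation=w[3:])
f=lambda x,y,k,x0,y0,z:ray('wrist',x0+(x+.5)/k-.5,y0+(y+.5)/k-.5,z,s)[:2].round(1)
a=(2.7,240,140)
for n,p,z in [('scr FR',(41,62),14),('scr FL',(429,56),14),('scr BR',(67,370),14),('scr BL',(407,367),14),('FLcorner',(466,16),14),('knob',(233,212),74),('tip',(238,497),66),('pad',(233,492),58),
 ('nestFL',(301,378),62),('nestFR',(168,379),62),('L1',(275,380),62),('L2',(279,472),62),('R1',(191,380),62),('R2',(193,472),62)]: print(n,f(*p,*a,z))
print('button',f(362,329,5,120,140,85))
E
```

```text
scr FR [488.  -31.7]
scr FL [486.7 109.2]
scr BR [617.5 -30.3]
scr BL [616.9 109.6]
FLcorner [472.2 121.4]
knob [522.2  37.1]
tip [637.1  38.9]
pad [641.7  37.3]
nestFL [590.   60.9]
nestFR [590.1  14.6]
L1 [590.7  51.9]
L2 [629.5  53.9]
R1 [590.5  22.6]
R2 [629.3  22.7]
button [505.9 -68.7]
```

{"api": "drive_tool", "payload": {"plan": "0.6 0.008 0.002 -0.04 0.08;0.6 0.008 0.002 -0.04 0;0.6 0.006 0 -0.03 0;0.6 0 0 -0.011 0;0.6 0 0 0 0;0.2 0 0 0 0;0.2 0 0 0 0;0 0 0 0 0;0 0 0 0 0;0 0 0 0 0", "force": 40}}

```text
time: 8.9
tcp_pos: [522.8, 40.4, 80.9]
orientation: [-0.022, 3.139, 0.001]
force: [-0.7, -1.2, 5.9]
width: 18.6
```

{"api": "drive_tool", "payload": {"plan": "0 -0.016 0 0 0;0 -0.016 0 0 0;0 -0.016 0 0 0;0 -0.012 0 0 0;0 -0.006 0 0 0;0 0 0 0 0"}}

```text
time: 9.65
tcp_pos: [456.4, 40.5, 80.8]
orientation: [-0.022, 3.138, 0.001]
force: [1.4, -1.7, 7.2]
width: 18.7
```

Now pull against the front stop to establish zero.

{"api": "drive_tool", "payload": {"plan": "0 -0.003 0 0 0;0 -0.003 0 0 0;0 0 0 0 0"}}

```text
time: 10.02
tcp_pos: [456.1, 40.5, 81.1]
orientation: [-0.022, 3.125, 0.001]
force: [18.3, -1.6, -10.0]
width: 18.5
```

{"api": "drive_tool", "payload": {"plan": "0 0.002 0 0 0;0.3 0 0 0 0;0.6 0 0 0 0;0.6 0.01 0 0.04 0;1 0.01 0 0.04 0;1 0.01 0 0.04 0;1 0 0 0 0"}}

```text
time: 10.9
tcp_pos: [483.5, 41.3, 202.2]
orientation: [-0.023, 3.137, 0.003]
force: [0.2, -0.5, 0.6]
width: 85.4
```

```bash
python3 - <<'E'
from h import *
s=arm.sense(); print(s['time'],s['tcp_pos'],s['orientation'],s['force'],s['width'])
np.save('w7.npy',np.r_[s['tcp_pos'],s['orientation']])
im=snap('wrist','w7.png');crop(im,200,100,440,340,2.5,'w7c.png')
E
```

```text
10.9 [483.49223607  41.27158408 202.15831837] [-2.26108338e-02  3.13659123e+00  2.72545492e-03] [ 0.18734913 -0.47377421  0.56834518] 85.35665050392865
```

View pics/w7c.png

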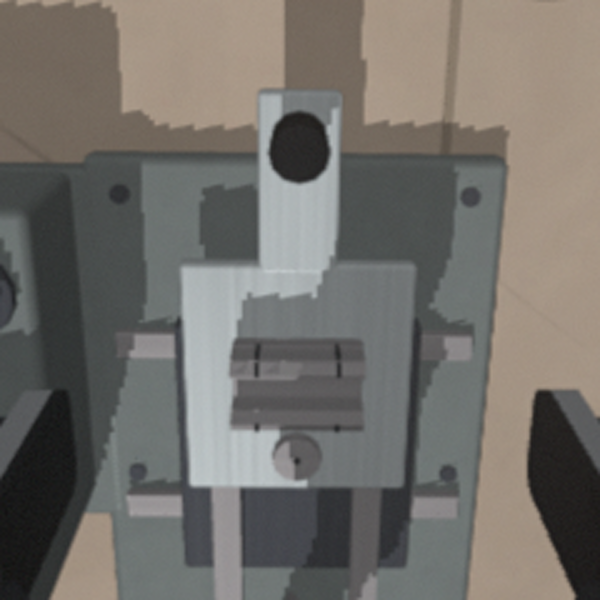

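```bash
python3 - <<'E'
from h import *
w=np.load('w7.npy');s=dict(tcp_pos=w[:3],orientation=w[3:])
f=lambda x,y,z,k=2.5,x0=200,y0=100:ray('wrist',x0+(x+.5)/k-.5,y0+(y+.5)/k-.5,z,s)[:2].round(1)
for n,p,z in [('FR',(119,194),14),('FL',(470,197),14),('BR',(138,471),14),('BL',(448,474),14),('knob',(299,151),74),('pad50',(297,461),50),('pad58',(297,461),58),
 ('Rm',(257,360),62),('Lm',(338,360),62),('Rm2',(257,427),62),('Lm2',(338,427),62),('walls',(232,340),62),('walls',(363,340),62),('wallsB',(232,428),62),('wallsB',(363,428),62)]: print(n,f(*p,z))
for x in np.arange(-20,21,5):
  for z in (62,48): print(x,z,((proj('wrist',[551.4+x,40,z],s)-[200,100])*2.5).round(0),end=' ')
E
python3 - <<'E'
import sys;sys.path.insert(0,'.')
import os;os.chdir('.')
from h import *
im=cv2.imread('pics/w7.png')[:,:,::-1];crop(im,285,225,355,295,8,'w7d.png')
E
```

```text
FR [487.7 -31.8]
FL [486.9 108.4]
BR [617.4 -30.8]
BL [617.  109.3]
knob [455.8  39.7]
pad50 [586.3  40.7]
pad58 [580.9  40.7]
Rm [535.7  25.6]
Lm [535.3  54.9]
Rm2 [563.5  25.5]
Lm2 [563.1  55.7]
walls [527.8  16.7]
walls [527.1  63.6]
wallsB [564.1  16.2]
wallsB [563.4  65.1]
-20 62 [296. 349.] -20 48 [296. 332.] -15 62 [296. 362.] -15 48 [296. 344.] -10 62 [296. 374.] -10 48 [296. 356.] -5 62 [296. 386.] -5 48 [296. 368.] 0 62 [295. 398.] 0 48 [296. 379.] 5 62 [295. 410.] 5 48 [295. 391.] 10 62 [295. 422.] 10 48 [295. 402.] 15 62 [295. 433.] 15 48 [295. 414.] 20 62 [295. 445.] 20 48 [295. 425.]
```

View pics/w7d.png

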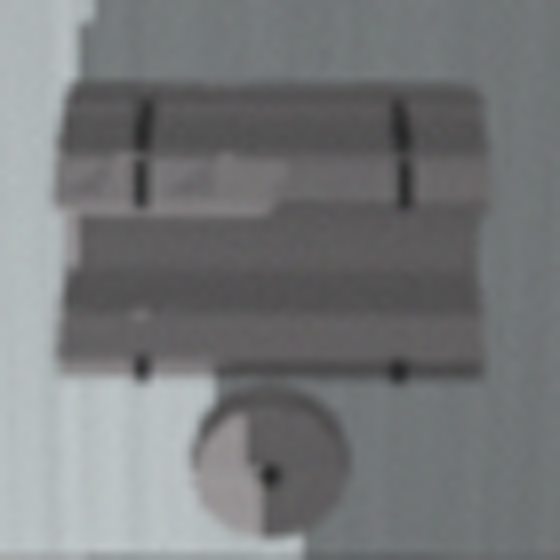

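{"api": "drive_tool", "payload": {"plan": "1 0.001 0.035 -0.005 -0.05;1 0.001 0.035 -0.01 0;1 0.001 0.04 -0.03 0;1 0.001 0.036 -0.04 0;0.9 0.001 0.007 -0.03 0;0.9 0 0 -0.01 0;0.9 0 0 0 0"}}

```text
time: 11.82
tcp_pos: [485.9, 192.5, 73.4]
orientation: [0.007, -3.139, 0.002]
force: [-0.3, -0.9, 0.0]
width: 76.8
```

{"api": "drive_tool", "payload": {"plan": "0.85 0.003 0.002 -0.02 0;0.85 0 0 -0.018 0;0.85 0 0 -0.009 0;0.85 0 0 -0.002 0;0.85 0 0 0 0"}}

```text
time: 12.45
tcp_pos: [490.2, 195.7, 25.7]
orientation: [-0.008, 3.141, 0.0]
force: [0.0, 0.1, 0.0]
width: 72.8
```

```bash
python3 - <<'E'
from h import *
s=arm.sense(); print(s['time'],s['tcp_pos'],s['orientation'],s['force'],s['width'])
im=snap('wrist','w8.png');crop(im,160,150,480,400,2.3,'w8c.png')
E
```

```text
12.45 [490.16542157 195.74221922  25.67841505] [-8.20973714e-03  3.14109099e+00  4.82916276e-04] [0.0310131  0.06687509 0.0379493 ] 72.7954775383434
```

View pics/w8c.png

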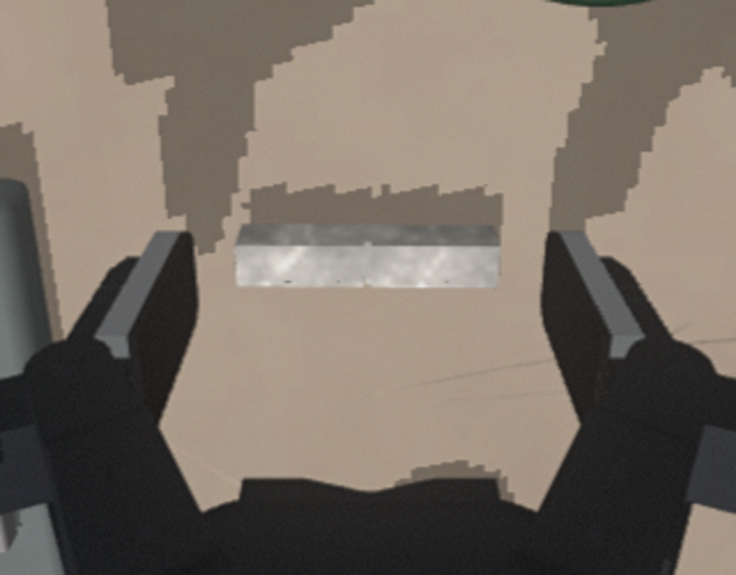

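{"api": "drive_tool", "payload": {"plan": "0.85 -0.0015 0 -0.002 0;0.7 0 0 0 0;0.6 0 0 0 0;0.5 0 0 0 0;0.4 0 0 0 0;0.4 0 0 0 0;0.4 0 0 0 0"}}

```text
time: 13.38
tcp_pos: [488.6, 195.8, 23.9]
orientation: [-0.009, 3.141, 0.001]
force: [-1.1, -0.9, 5.8]
width: 53.2
```

{"api": "drive_tool", "payload": {"plan": "0.4 0 0 0.02 0;0.4 0 0 0.03 0;0.4 0 0 0.036 0;0.4 0.012 -0.035 0 0;0.4 0.015 -0.04 0 0;0.4 0.015 -0.04 0 0;0.4 0.012 -0.03 0 0;0.4 0.008 -0.01 0 0;0.4 0 0 0 0"}}

```text
time: 14.5
tcp_pos: [550.6, 40.9, 109.1]
orientation: [0.007, -3.141, -0.0]
force: [0.4, 0.9, 0.1]
width: 52.9
```

```bash
python3 - <<'E'
from h import *
s=arm.sense(); print(s['time'],s['tcp_pos'],s['orientation'],s['force'],s['width'])
im=snap('wrist','w9.png');crop(im,160,150,480,400,2.3,'w9c.png')
E
```

```text
14.5 [550.64507698  40.88552805 109.10542011] [ 7.23326804e-03 -3.14145422e+00 -3.86248400e-04] [0.39787319 0.91971167 0.13184091] 52.9372590299303
```

View pics/w9c.png

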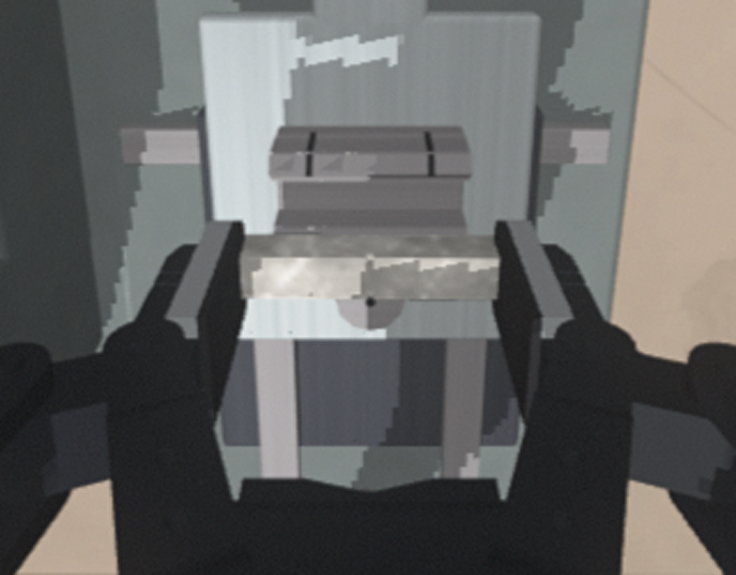

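```bash
python3 - <<'E'
from h import *
s=arm.sense()
for n,u,v,z in [('front top edge (nest-15)',370,152,62),('L1',433,152,62),('R1',310,152,62),('barfront top edge',370,258,95.2),('barback',370,297,95.2),('dot',370,302,58),('dot',370,302,50)]:
    print(n,ray('wrist',160+(u+.5)/2.3-.5,150+(v+.5)/2.3-.5,z,s)[:2].round(1))
E
```

```text
front top edge (nest-15) [535.9  41.5]
L1 [535.8  56.8]
R1 [536.   26.9]
barfront top edge [545.7  41.5]
barback [555.   41.6]
dot [580.9  41.8]
dot [586.2  41.9]
```

{"api": "drive_tool", "payload": {"plan": "0.4 0.0005 0.0005 -0.01 0;0.4 0 0 -0.01 0;0.4 0 0 -0.008 0;0.4 0 0 -0.005 0;0.4 0 0 -0.002 0;0.4 0 0 0 0"}}

```text
time: 15.3
tcp_pos: [550.7, 41.2, 74.1]
orientation: [0.008, -3.141, 0.0]
force: [0.5, 0.0, -0.4]
width: 53.2
```

{"api": "drive_tool", "payload": {"plan": "0.4 0 0 -0.001 0;0.4 0 0 -0.001 0;0.4 0 0 -0.001 0;0.4 0 0 0 0"}}

```text
time: 15.8
tcp_pos: [551.0, 41.2, 71.9]
orientation: [-0.009, 3.141, 0.0]
force: [-1.7, 0.1, 4.1]
width: 52.7
```

{"api": "drive_tool", "payload": {"plan": "0.68 0 0 0 0;0.75 0 0 0 0;0.85 0 0 0 0;0.85 0 0 0.003 0;0.85 0 0 0.02 0;0.85 -0.01 0 0.04 0;0.85 -0.04 0 0.04 0;0.85 -0.04 0 0 0;0.85 0 0 0 0"}}

```text
time: 16.92
tcp_pos: [459.0, 41.4, 174.8]
orientation: [-0.01, 3.142, 0.002]
force: [1.2, 0.1, 0.3]
width: 72.2
```

```bash
python3 - <<'E'
from h import *
s=arm.sense(); print(s['time'],s['tcp_pos'],s['orientation'],s['force'],s['width'])
np.save('w10.npy',np.r_[s['tcp_pos'],s['orientation']])
im=snap('wrist','w10.png');crop(im,200,100,440,340,2.5,'w10c.png')
E
```

```text
16.925 [458.950365    41.35864685 174.81406979] [-9.72833634e-03  3.14151277e+00  2.27876262e-03] [1.15757827 0.05344502 0.26999824] 72.23007870651007
```

View pics/w10c.png

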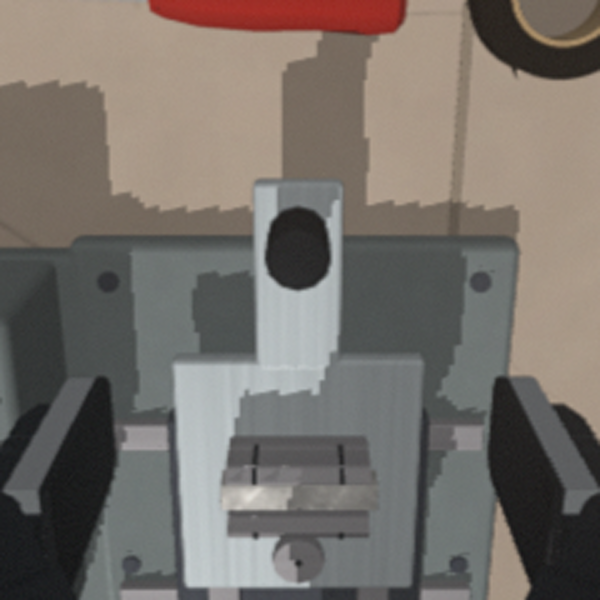

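{"api": "drive_tool", "payload": {"plan": "0.6 -0.002 -0.0005 -0.03 0;0.6 0 0 -0.035 0;0.6 0 0 -0.025 0;0.6 0 0 -0.004 0;0.6 0 0 0 0;0.25 0 0 0 0;0.1 0 0 0 0;0 0 0 0 0;0 0 0 0 0;0 0 0 0 0"}}

```text
time: 18.23
tcp_pos: [459.8, 40.8, 81.4]
orientation: [-0.009, 3.14, 0.001]
force: [-1.6, 0.6, 5.4]
width: 18.1
```

{"api": "drive_tool", "payload": {"plan": "0 0.012 0 0 0;0 0.014 -0.001 0 0;0 0.012 -0.001 0 0;0 0.008 0 0 0;0 0.002 0 0 0;0 0 0 0 0"}}

```text
time: 18.98
tcp_pos: [507.8, 40.0, 81.5]
orientation: [-0.01, 3.14, 0.003]
force: [-1.2, 1.8, 6.2]
width: 18.2
```

{"api": "drive_tool", "payload": {"plan": "0.3 0 0 0 0;0.6 0 0 0 0;0.6 0 0 0.04 0;0.9 -0.01 0 0.05 0;0.9 -0.01 0 0.03 0;0.9 0 0 0 0"}}

```text
time: 19.73
tcp_pos: [487.9, 38.8, 202.7]
orientation: [-0.008, 3.137, 0.002]
force: [0.3, -0.2, 0.0]
width: 76.9
```

```bash
python3 - <<'E'
from h import *
s=arm.sense(); print(s['time'],s['tcp_pos'],s['orientation'],s['force'],s['width'])
np.save('w11.npy',np.r_[s['tcp_pos'],s['orientation']])
im=snap('wrist','w11.png');crop(im,220,120,420,360,2.5,'w11c.png');crop(im,290,240,350,310,9,'w11d.png')
E
```

```text
19.725 [487.93847788  38.75643278 202.67936024] [-8.29300964e-03  3.13687928e+00  2.47177066e-03] [ 0.30896819 -0.17646246  0.04438849] 76.87684999936332
```

View pics/w11c.png

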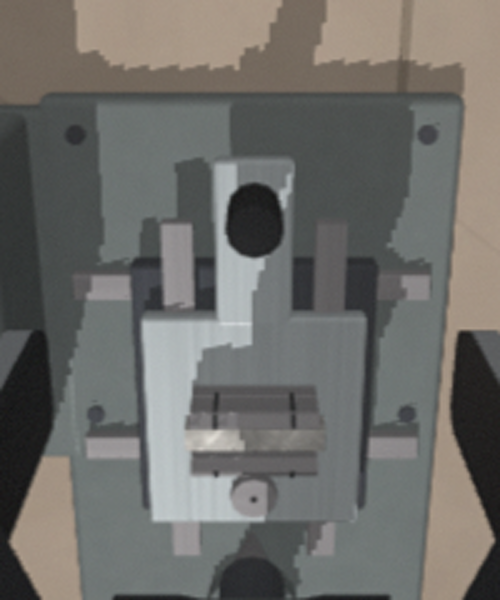

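View pics/w11d.png

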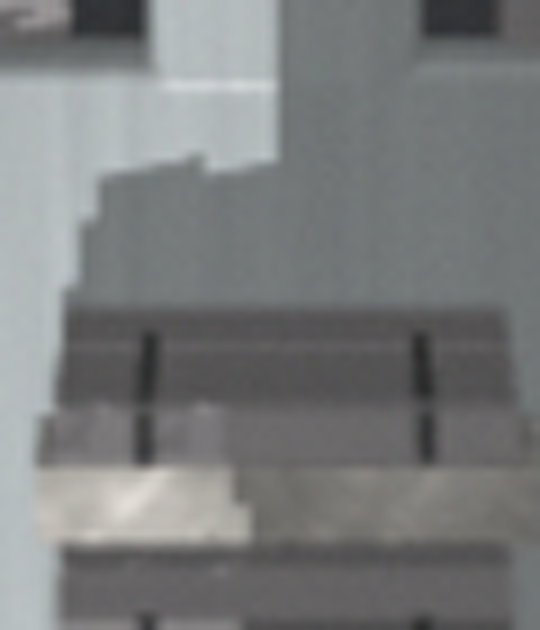

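```bash
python3 - <<'E'
from h import *
w=np.load('w11.npy');s=dict(tcp_pos=w[:3],orientation=w[3:])
im=cv2.imread('pics/w11.png')[:,:,::-1];crop(im,290,300,350,360,9,'w11e.png')
f=lambda x,y,z:ray('wrist',220+(x+.5)/2.5-.5,120+(y+.5)/2.5-.5,z,s)[:2].round(1)
for n,p,z in [('FR',(75,134),14),('FL',(428,134),14),('BR',(95,414),14),('BL',(407,413),14),('Rm',(216,410),62),('Lm',(294,410),62),('frontedge',(255,408),62),('knob',(254,226),74)]:print(n,f(*p,z))
for z in (50,54,58,66):print(z,proj('wrist',[636.5,39.5,z],s),(proj('wrist',[636.5,39.5,z],s)-[290,300])*9)
E
```

```text
FR [487.5 -31.8]
FL [486.7 108.7]
BR [617.7 -31.3]
BL [616.5 109.4]
Rm [582.5  25.5]
Lm [582.3  55.1]
frontedge [581.5  40.3]
knob [502.7  39.3]
50 [320.47350093 321.53312802] [274.26150838 193.79815215]
54 [320.48250805 324.25734247] [274.34257243 218.31608226]
58 [320.49172678 327.04556003] [274.42554101 243.41004025]
66 [320.51082963 332.82324368] [274.59746669 295.40919315]
```

View pics/w11e.png

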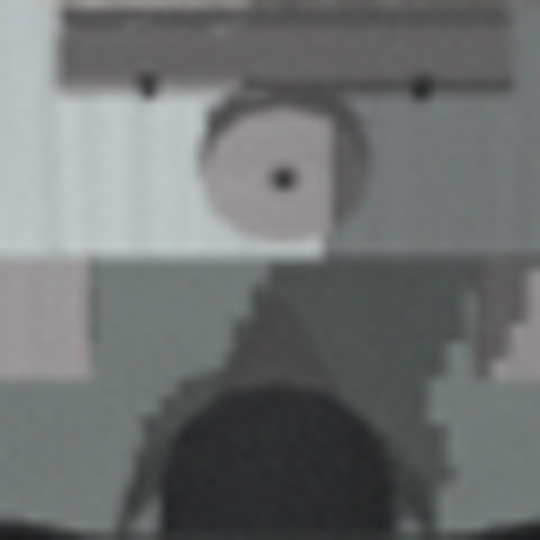

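```bash
python3 - <<'E'
from h import *
out=[]
for f,(x0,y0) in (('w11',(295,318)),('w6',(303,305))):
    im=cv2.imread(f'pics/{f}.png')[y0:y0+44,x0:x0+44]
    im=cv2.resize(im,None,fx=9,fy=9,interpolation=cv2.INTER_CUBIC).astype(float)
    im=np.clip((im-25)*2.3,0,255);out.append(im)
cv2.imwrite('pics/tip.png',np.hstack(out))
E
```

```text
[ WARN:0@0.618] global loadsave.cpp:1063 imwrite_ Unsupported depth image for selected encoder is fallbacked to CV_8U.
```

View pics/tip.png

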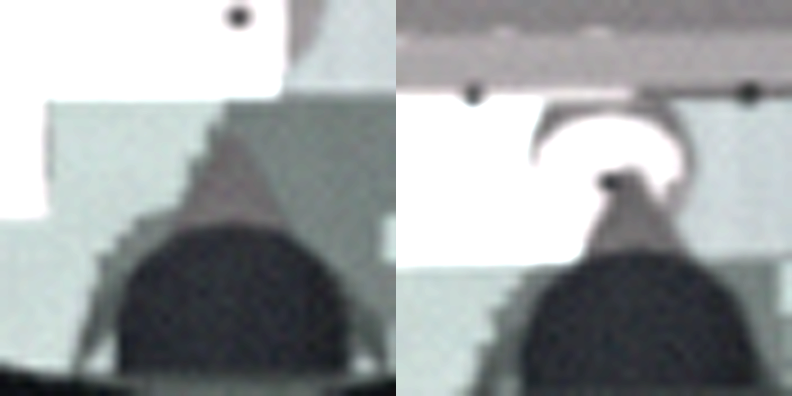

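{"api": "drive_tool", "payload": {"plan": "0.6 0.008 0.0005 -0.04 0.05;0.6 0.008 0.0005 -0.045 0;0.6 0 0 -0.03 0;0.6 0 0 -0.006 0;0.6 0 0 0 0;0.25 0 0 0 0;0.1 0 0 0 0;0 0 0 0 0;0 0 0 0 0;0 0 0 0 0"}}

```text
time: 21.02
tcp_pos: [503.8, 40.0, 80.7]
orientation: [-0.022, 3.139, 0.001]
force: [-0.6, 0.3, 6.7]
width: 18.0
```

{"api": "drive_tool", "payload": {"plan": "0 0.009 -0.003 0 0;0 0.011 -0.005 0 0;0 0.01 -0.005 0 0;0 0.006 -0.003 0 0;0 0.0015 0 0 0;0 0 0 0 0"}}

```text
time: 21.78
tcp_pos: [541.3, 24.4, 80.7]
orientation: [-0.023, 3.14, 0.002]
force: [-1.7, 0.4, 6.4]
width: 18.2
```

{"api": "drive_tool", "payload": {"plan": "0.3 0 0 0 0;0.6 0 0 0 0;0.6 -0.005 0 0.04 0;0.9 -0.02 0 0.05 0;0.9 -0.02 0.01 0.03 0;0.9 -0.005 0 0 0"}}

```text
time: 22.52
tcp_pos: [491.1, 34.5, 201.7]
orientation: [-0.024, 3.137, 0.003]
force: [-0.1, -0.1, -0.9]
width: 76.7
```

```bash
python3 - <<'E'
from h import *
s=arm.sense(); print(s['time'],s['tcp_pos'],s['orientation'],s['force'],s['width'])
np.save('w12.npy',np.r_[s['tcp_pos'],s['orientation']])
im=snap('wrist','w12.png');crop(im,220,120,420,360,2.5,'w12c.png');crop(np.clip((im[290:360,280:360].astype(float)-20)*2,0,255).astype(np.uint8),0,0,80,70,9,'w12d.png')
E
```

```text
22.525 [491.05441578  34.54837035 201.6901666 ] [-2.42565855e-02  3.13677024e+00  2.93113193e-03] [-0.09730742 -0.08722167 -0.92877341] 76.68999972033532
```

View pics/w12c.png

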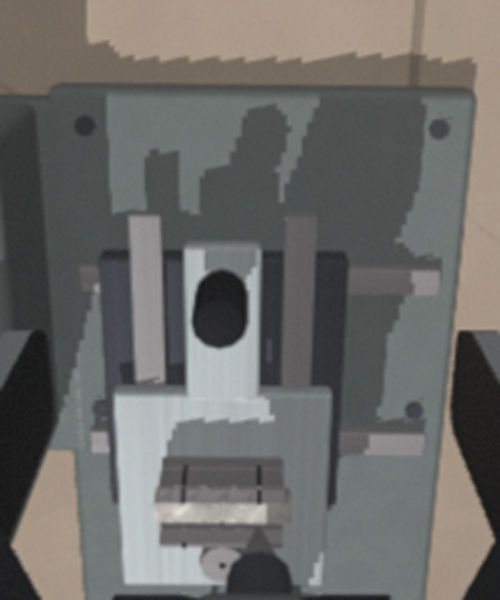

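View pics/w12d.png

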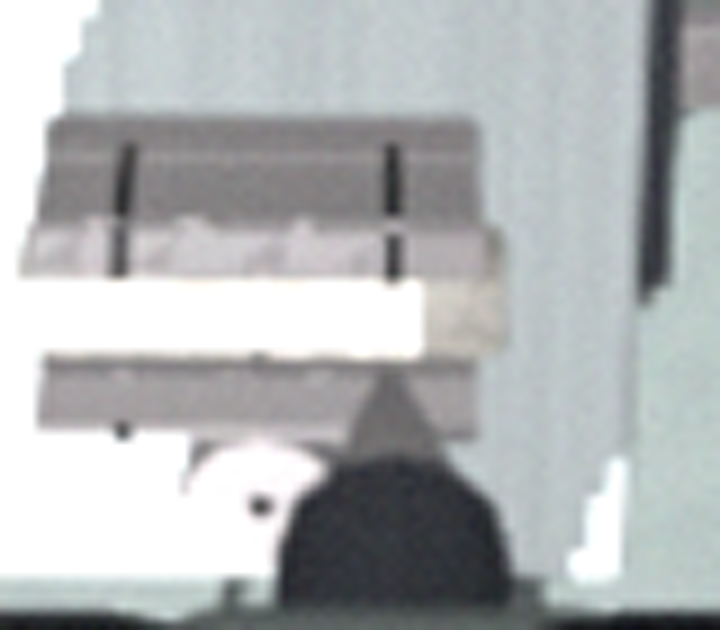

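{"api": "drive_tool", "payload": {"plan": "0.6 0.02 -0.005 -0.035 0;0.6 0.02 -0.005 -0.045 0;0.6 0.01 0 -0.035 0;0.6 0 0 -0.006 0;0.6 0 0 0 0;0.25 0 0 0 0;0.1 0 0 0 0;0 0 0 0 0;0 0 0 0 0;0 0 0 0 0"}}

```text
time: 23.82
tcp_pos: [541.2, 24.0, 80.0]
orientation: [-0.022, 3.139, 0.002]
force: [-1.7, 0.7, 6.4]
width: 18.4
```

{"api": "drive_tool", "payload": {"plan": "0 0 0.006 0 0;0 0 0.01 0 0;0 0 0.008 0 0;0 0 0.005 0 0;0 0 0.001 0 0;0 0 0 0 0"}}

```text
time: 24.58
tcp_pos: [541.0, 53.3, 80.0]
orientation: [-0.022, 3.14, -0.0]
force: [-3.1, -2.6, 7.3]
width: 18.7
```

{"api": "drive_tool", "payload": {"plan": "0 0 0.001 0 0;0 0 0 0 0;0.3 0 0 0 0;0.6 0 0 0 0;0.6 -0.005 0 0.04 0;0.9 -0.02 0 0.05 0;0.9 -0.02 -0.01 0.03 0;0.9 -0.005 -0.005 0 0"}}

```text
time: 25.58
tcp_pos: [491.2, 39.7, 200.8]
orientation: [-0.022, 3.137, 0.003]
force: [0.3, 0.0, -0.2]
width: 77.2
```

```bash
python3 - <<'E'
from h import *
s=arm.sense(); print(s['time'],s['tcp_pos'],s['orientation'],s['force'],s['width'])
np.save('w13.npy',np.r_[s['tcp_pos'],s['orientation']])
im=snap('wrist','w13.png');crop(np.clip((im[290:360,280:360].astype(float)-20)*2,0,255).astype(np.uint8),0,0,80,70,9,'w13d.png')
crop(im,0,0,640,400,1.25,'w13c.png')
E
```

```text
25.575 [491.18762274  39.68449258 200.83937192] [-2.24304581e-02  3.13650058e+00  2.84734758e-03] [ 0.30182632  0.02134646 -0.19482176] 77.22276723918996
```

View pics/w13d.png

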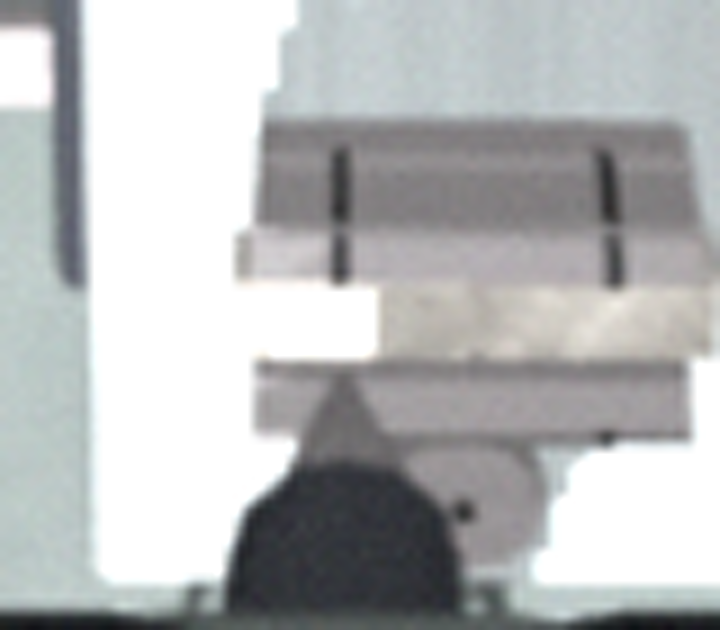

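View pics/w13c.png

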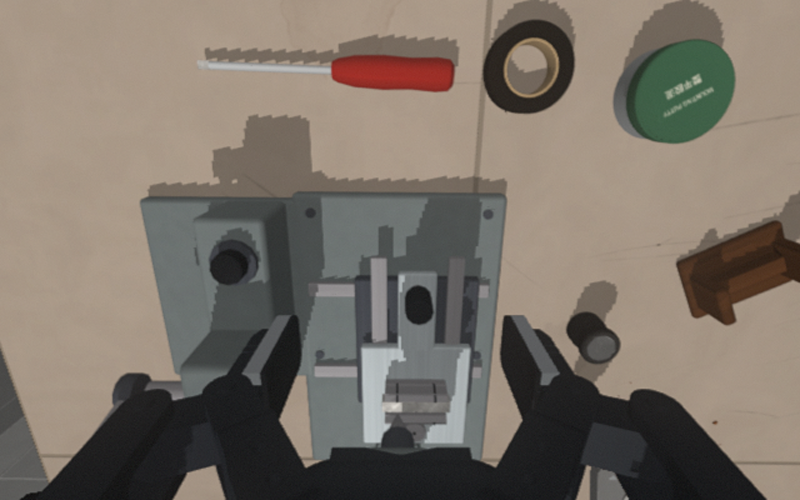

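{"api": "drive_tool", "payload": {"plan": "0.3 0.004 -0.03 0 0;0 0.004 -0.03 0 0;0 0.004 -0.03 -0.01 0;0 0.003 -0.02 -0.03 0;0 0 0 -0.033 0;0 0 0 0 0;0 0 0 0 0"}}

```text
time: 26.5
tcp_pos: [505.8, -70.0, 125.5]
orientation: [0.023, -3.141, 0.0]
force: [0.3, 0.2, 0.6]
width: 0.3
```

```bash
python3 - <<'E'
from h import *
s=arm.sense(); print(s['time'],s['tcp_pos'],s['orientation'],s['force'],s['width'])
np.save('w14.npy',np.r_[s['tcp_pos'],s['orientation']])
im=snap('wrist','w14.png');crop(im,200,150,440,400,2.4,'w14c.png')
E
```

```text
26.5 [505.75135354 -69.96040917 125.45875877] [ 2.32881658e-02 -3.14130790e+00  3.24345851e-04] [0.25952403 0.24051465 0.62026807] 0.277275665300901
```

View pics/w14c.png

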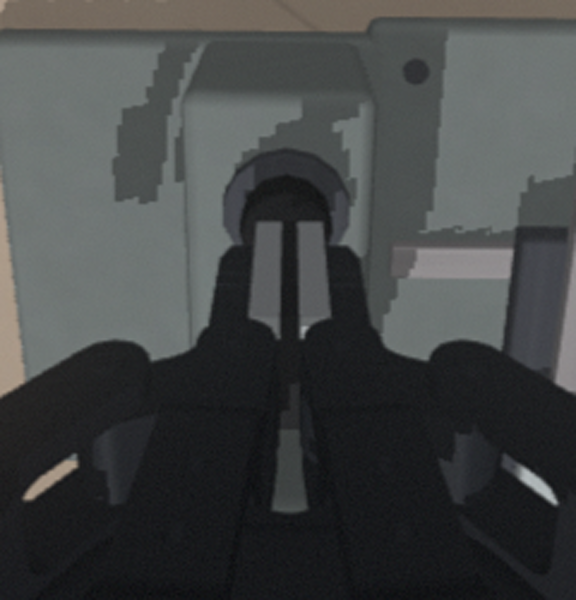

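{"api": "drive_tool", "payload": {"plan": "0 0 0 -0.01 0;0 0 0 -0.003 0;0 0 0 -0.002 0;0 0 0 0 0"}}

```text
time: 27.05
tcp_pos: [505.5, -70.3, 110.4]
orientation: [-0.022, 3.141, 0.0]
force: [0.4, -0.5, -0.2]
width: -0.2
```

{"api": "drive_tool", "payload": {"plan": "0 0 0 -0.002 0;0 0 0 -0.003 0;0 0 0 -0.002 0;0 0 0 0 0"}}

```text
time: 27.55
tcp_pos: [505.6, -70.3, 103.6]
orientation: [-0.022, 3.141, 0.0]
force: [-1.5, 0.3, 4.6]
width: 0.1
```

{"api": "drive_tool", "payload": {"plan": "0 0 0 -0.0015 0;0 0 0 0 0;0 0 0 0.01 0;0 0 0 0.04 0;0 0 0 0.05 0;0 0 0.03 0.03 0;0 0 0.03 0.01 0"}}

```text
time: 28.42
tcp_pos: [506.4, -9.9, 244.1]
orientation: [-0.02, 3.138, 0.001]
force: [0.2, -0.4, -0.1]
width: -0.5
```

```bash
python3 - <<'E'
from h import *
s=arm.sense(); print(s['time'],s['tcp_pos'],s['orientation'],s['force'],s['width'])
np.save('w15.npy',np.r_[s['tcp_pos'],s['orientation']])
im=snap('wrist','w15.png');crop(im,0,0,640,400,1.25,'w15c.png')
im=snap('top','t15.png');crop(im,320,120,460,240,5,'t15c.png')
E
```

```text
28.425 [506.40973586  -9.85020356 244.11530813] [-2.02480378e-02  3.13750249e+00  1.24965881e-03] [ 0.22685958 -0.42413887 -0.10689759] -0.4776683195010357
```

View pics/w15c.png

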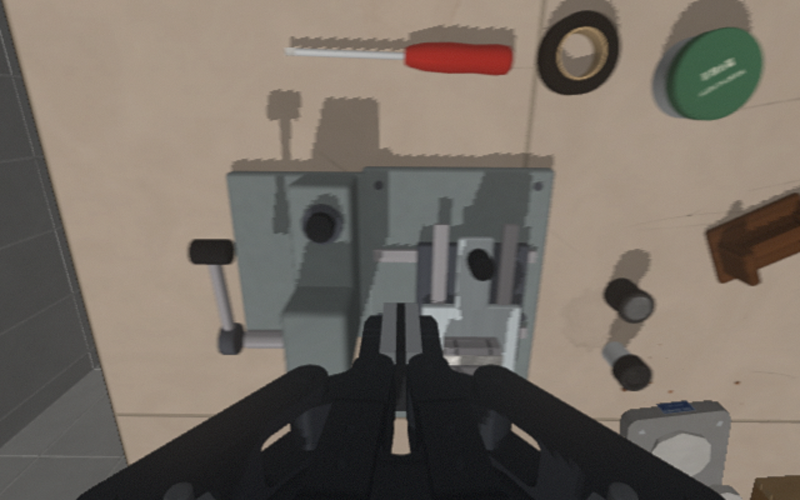

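View pics/t15c.png

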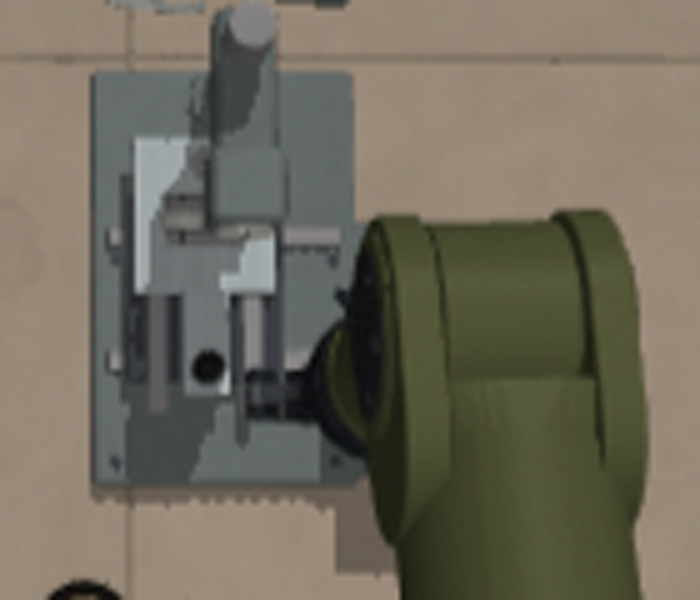

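```bash
python3 - <<'E'
from h import *
w=np.load('w15.npy');s=dict(tcp_pos=w[:3],orientation=w[3:])
im=cv2.imread('pics/w15.png')
for n,u,v,z in [('grip',211/1.25,252/1.25,104),('gripL',233/1.25,252/1.25,104),('gripR',190/1.25,252/1.25,104),('axle',231/1.25,340/1.25,95)]:
    print(n,ray('wrist',u,v,z,s)[:2].round(1))
phi=np.linspace(1.45,-0.15,17);x=-75*np.sin(phi);z=75*np.cos(phi);print(np.c_[phi[1:],np.diff(x),np.diff(z)].round(2))
crop(im[:,:,::-1],140,180,220,290,5,'w15d.png')
E
```

```text
grip [ 519.5 -140.9]
gripL [ 519.3 -125.7]
gripR [ 519.7 -155.4]
axle [ 595.1 -140. ]
[[ 1.35  1.27  7.39]
 [ 1.25  2.01  7.22]
 [ 1.15  2.72  6.99]
 [ 1.05  3.4   6.68]
 [ 0.95  4.05  6.31]
 [ 0.85  4.66  5.87]
 [ 0.75  5.22  5.38]
 [ 0.65  5.73  4.83]
 [ 0.55  6.19  4.23]
 [ 0.45  6.58  3.59]
 [ 0.35  6.91  2.92]
 [ 0.25  7.16  2.22]
 [ 0.15  7.35  1.49]
 [ 0.05  7.46  0.75]
 [-0.05  7.5   0.  ]
 [-0.15  7.46 -0.75]]
```

View pics/w15d.png

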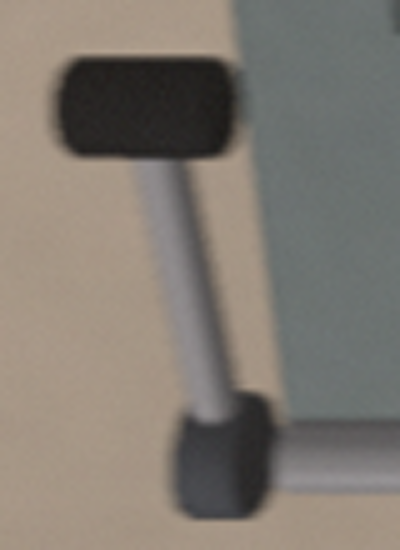

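{"api": "drive_tool", "payload": {"plan": "0.55 0.003 -0.04 0 0;0.55 0.003 -0.04 -0.01 0;0.55 0.003 -0.04 -0.02 0;0.55 0.002 -0.011 -0.03 0;0.55 0 0 -0.03 0;0.55 0 0 0 0;0.55 0 0 0 0", "force": 20}}

```text
time: 29.4
tcp_pos: [516.8, -141.5, 152.6]
orientation: [-0.022, 3.141, -0.001]
force: [0.5, -1.0, 0.0]
width: 47.0
```

```bash
python3 - <<'E'
from h import *
s=arm.sense(); print(s['time'],s['tcp_pos'],s['orientation'],s['force'],s['width'])
im=snap('wrist','w16.png');crop(im,160,130,480,400,2.2,'w16c.png')
E
```

```text
29.4 [ 516.78050354 -141.53669388  152.60231703] [-2.23541448e-02  3.14072911e+00 -5.08105941e-04] [ 0.52647736 -0.95075127  0.02518478] 46.958224949463855
```

View pics/w16c.png

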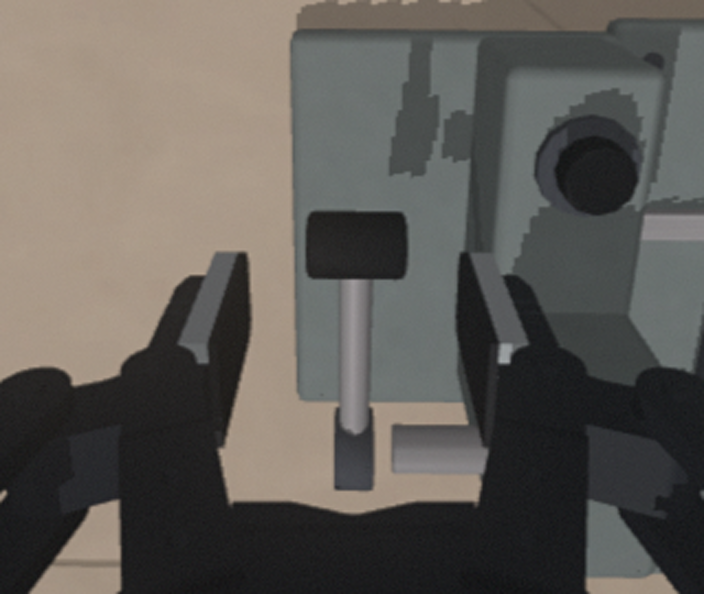

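{"api": "drive_tool", "payload": {"plan": "0.55 0 0 -0.02 0;0.55 0 0 -0.015 0;0.55 0 0 -0.004 0;0.45 0 0 0 0;0.35 0 0 0 0;0.2 0 0 0 0;0.2 0 0 0 0;0.2 0 0 0 0", "force": 20}}

```text
time: 30.45
tcp_pos: [516.9, -140.9, 113.5]
orientation: [-0.022, 3.14, 0.001]
force: [-1.7, 1.4, 5.3]
width: 25.5
```

{"api": "drive_tool", "payload": {"plan": "0.2 0.0013 0 0.0074 0;0.2 0.002 0 0.0072 0;0.2 0.0027 0 0.007 0;0.2 0.0034 0 0.0067 0;0.2 0.004 0 0.0063 0;0.2 0.0047 0 0.0059 0;0.2 0.0052 0 0.0054 0;0.2 0.0057 0 0.0048 0"}}

```text
time: 31.45
tcp_pos: [545.3, -140.8, 163.8]
orientation: [0.022, -3.14, -0.002]
force: [-3.9, 4.3, -1.6]
width: 25.4
```

{"api": "drive_tool", "payload": {"plan": "0.2 0.0062 0 0.0044 0;0.2 0.0066 0 0.0037 0;0.2 0.0069 0 0.003 0;0.2 0.0072 0 0.0022 0;0.2 0.0074 0 0.0015 0;0.2 0.0075 0 0.0008 0;0.2 0.0075 0 0 0;0.2 0 0 0 0"}}

```text
time: 32.45
tcp_pos: [596.3, -140.5, 180.5]
orientation: [-0.024, 3.139, 0.001]
force: [-2.0, 4.8, 2.5]
width: 25.4
```

{"api": "drive_tool", "payload": {"plan": "0.2 0.005 0 -0.0005 0;0.2 0.004 0 -0.0005 0;0.2 0.002 0 -0.0005 0;0.2 0 0 0 0"}}

```text
time: 32.95
tcp_pos: [607.1, -140.5, 179.4]
orientation: [-0.024, 3.138, 0.001]
force: [-1.5, 4.9, 4.1]
width: 26.0
```

{"api": "drive_tool", "payload": {"plan": "0.4 0 0 0 0;0.55 0 0 0 0;0.55 0 0 0 0;0.55 0 0 0.03 0;0.55 0 0 0.04 0;0.55 -0.03 0 0.02 0;0.55 -0.04 0.03 0 0;0.55 -0.04 0.04 0 0;0.55 0 0.04 0 0;0.55 0 0.035 0 0;0.55 0 0 0 0"}}

```text
time: 34.33
tcp_pos: [495.7, 6.7, 267.7]
orientation: [-0.031, 3.141, 0.001]
force: [-0.6, -0.9, -0.7]
width: 46.9
```

```bash
python3 - <<'E'
from h import *
s=arm.sense(); print(s['time'],s['tcp_pos'],s['orientation'],s['force'],s['width'])
im=snap('wrist','w17.png');crop(im,0,0,640,400,1.25,'w17c.png')
E
```

```text
34.325 [495.6536174    6.653366   267.67926272] [-3.06029531e-02  3.14090632e+00  1.15745951e-03] [-0.63074238 -0.93476522 -0.69637128] 46.87730456703054
```

View pics/w17c.png

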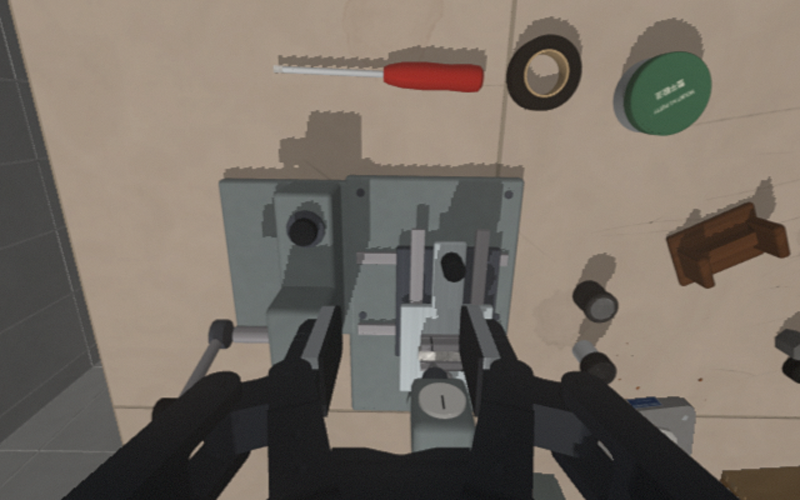

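{"api": "drive_tool", "payload": {"plan": "0.9 -0.003 0.02 -0.03 0;0.9 0 0.013 -0.036 0;0.9 0 0 0 0;0.9 0 0 0 0"}}

```text
time: 34.88
tcp_pos: [493.6, 35.1, 202.9]
orientation: [-0.019, 3.14, -0.001]
force: [0.2, -0.5, -0.0]
width: 77.2
```

```bash
python3 - <<'E'
from h import *
s=arm.sense(); print(s['time'],s['tcp_pos'],s['force'])
im=snap('wrist','w18.png');a=np.clip((im[285:360,280:360].astype(float)-20)*2,0,255).astype(np.uint8)
crop(a,0,0,80,75,8,'w18d.png')
im=snap('scene','s18.png');crop(im,280,100,440,240,4.5,'s18c.png')
E
```

```text
34.875 [493.60809378  35.07269659 202.88494898] [ 0.2339116  -0.51397108 -0.01929819]
```

View pics/w18d.png

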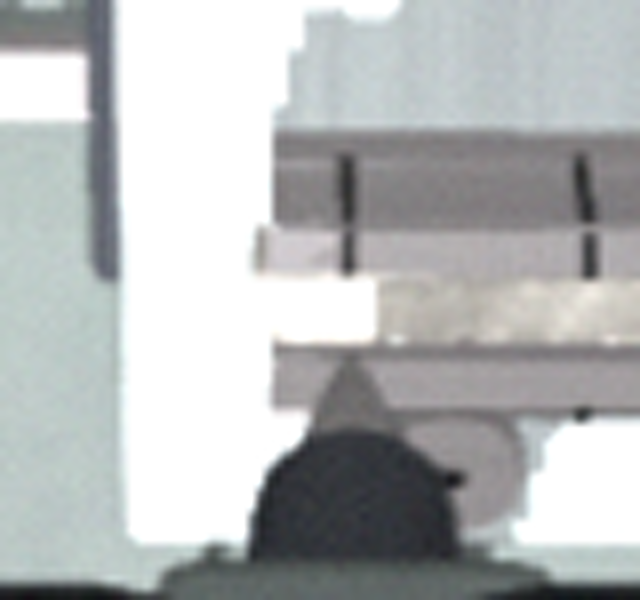

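View pics/s18c.png

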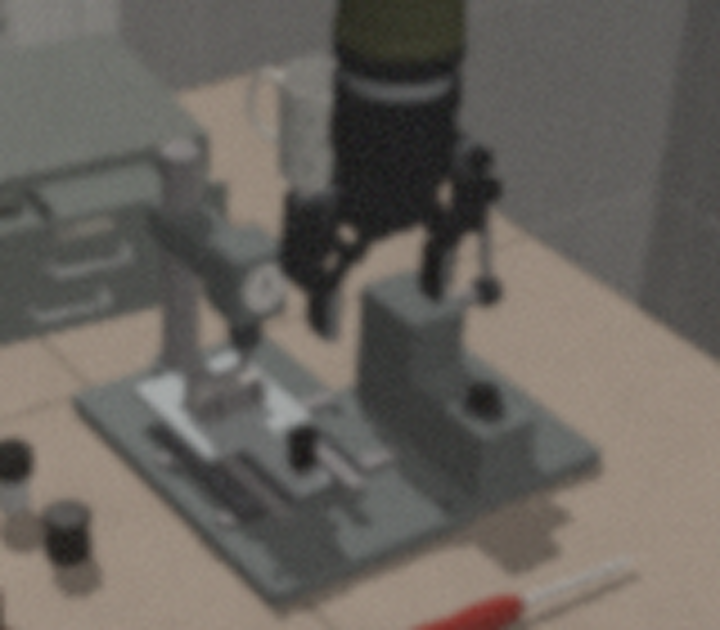

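The wrist picture shows the pointer apex at (350,360) of the crop, in line with the right mark at (347,250). The bar lies in the groove. In the scene picture the lever stands up at (487,230) and the button is out at (484,400). The robot touches nothing, so I hand the job in.

```bash
python3 - <<'E'
from h import *
print(order.job_done())
E
```

```text
the job is handed in; nothing more can be done
None
```

I did every step of the task in order and handed the job in at about 35 s of the 72 s allowed; handing in gave no verdict.

- **Bar:** I took the bar out of the rack and put it down flat on the bench. I pulled the stage forward to its stop, took the bar by its two ends and laid it in the nest. It touched the nest floor at the height I expected, with about 4 N.
- **Marks:** I set the dot, then the left line, then the right line under the pointer. In the pictures, the dot looked about 1 mm off to the side and both lines looked within about 1 mm. For the dot, my estimates along the slide differed by about 2 mm; the clearest edges agreed with the pointer, and the limit is 4 mm.
- **Button and lever:** I pressed the button and the lever dropped. I then guided the lever back up to its stop and let go.

The last pictures, taken after the arm had moved clear, show:
- the right line still under the pointer;
- the bar in the groove;
- the lever up and the button out;
- the screwdriver, tape roll, tin and loupe, where visible, looking undisturbed.

I judged all of this from the pictures and did not measure joint values. I did not check the other bystanders up close at the end, but the arm never came near them.

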